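# Swap a leaning microscope eyepiece for the keyed camera

## Task

Change the small microscope over to its camera. Draw the eyepiece out of the leaning tube and stand it upright, fully home, in the free bore of the wooden block; then take the camera from the block and push its sleeve over the bare tube, turning it until its notch drops over the brass lug on the ring, and seat it fully home without forcing it. Leave the spare eyepiece in its bore, do not knock the two stain bottles, and let go of everything at the end.

Things in the scene. Friction and masses are not known exactly. Their poses are not given: they have to be found in the camera images.
- tube_mouth (a point): Centre of the mouth of the viewing tube of the small white microscope (fixed). z: along the tube, outward; it leans 32 deg from vertical to the microscope's front (roughly at the robot). x: square to the tube on its upper, far side. Bore 24.4 mm, 37 deep. Outside 30 mm, rim chamfered 2 mm; 27 mm below the rim is the face of a dark ring 45 mm across.
- lug_zero (a point): Middle of the lug's range: a point on the tube's upper (+x) side, 15.5 mm below the mouth, 17.4 mm off the tube's axis. The brass lug (3.6 mm wide, 11.5 tall, 5 radially) stands up from the dark ring against the tube; the ring is stiff (0.3 N m) and was left turned up to 34 deg either way from this point. That angle is not reported: look or feel for it.
- eyepiece: Black eyepiece with a pale band, in the tube at the start. Origin: on its axis at the underside of its head; z out of the head, along the axis. Head 36 mm across, 38 tall (grip it 26 mm above the origin, clear of what it rests on); steel barrel below it 22 mm across, 30 long, foot tapered over the last 4 mm. 70 g.
- free_bore (a point): Mouth centre of the free eyepiece bore (brass rim, empty) in the top face of the fixed wooden block (72 x 236 x 40 mm on 4 mm feet). z up; y along the block. Bore 24.4 mm across, 36 deep. Fully home, the eyepiece's head rests on the block, its origin at this point. The camera stands 78 mm along -y, the spare eyepiece 156 mm along -y.
- camera: Dark grey microscope camera, standing sleeve down in the block's middle bore. Body 46 x 46 mm square, 48 tall (z up from the origin, centre of its underside). Below it a round aluminium sleeve, 26 long, bore 32.6 mm, outside 38.6; in its lower rim on the +x side (below a white line on that side; the white line on top points to it) a notch 6.5 mm wide, 15 high. 100 to 200 g. Home on the tube, its origin is at the tube's mouth; standing on the lug, 10.5 mm short of it.
- spare_eyepiece: A second eyepiece, same shape, with a yellow band, standing in the block's other end bore. To be left there. Origin at the underside of its head.
- spare_bore (a point): Mouth centre of the bore that holds the spare eyepiece, in the block's top face.
- stain_pink: Bottle with pink stain and black cap, 61 mm across, 149 tall, on the worktop at the right. A bystander. Origin: centre of its underside.
- stain_blue: Bottle with blue-grey stain and black cap, 57 mm across, 172 tall, on the worktop at the right. A bystander. Origin: centre of its underside.
- microscope_small: The small white microscope itself, 150 x 110 mm base, about 0.23 m tall to its head; fixed. Origin: on the worktop under its body; its front is -x.
There are look-alikes about, which are no part of the job. Leave any purple look-alike of the spare_eyepiece alone.

How it is judged:
By the outcome, as a careful person would: the job done as asked, in the order asked, and still so for the second after the job is handed in, with the robot touching nothing.
It also fails if it takes over 72 s, if anything falls off the work surface, if the arm or the gripper's body presses on something with over 40 N, if the wrist force passes 120 N, or if a joint passes its speed limit or range.

## Robot

A 6-joint arm with a two-finger parallel gripper is mounted at the origin on a cart in front of the work surface, level with it; the furniture and walls round the work are solid. World frame = base frame: x ahead of the robot, y to its left, z up, the work surface at z = 0. Lengths are in m, angles in degrees, forces in N, time in s.
With the tool pointing down it reaches from about 0.375 to 0.9 m from the base axis. Payload 3.1 kg.
Tool frame: the origin (TCP) lies at the very end of the fingers, on their centre line; the grasp point (between the pads) lies 19 mm behind it; z points along the fingers, y is the direction in which the jaws open and shut (so a half turn about z gives the same grasp; the last joint's range is limited). The gripper opens to 87 mm and grips with 3 to 60 N. Pads are 19 mm wide; open, the fingers measure 117 mm over their backs; the gripper's body (75 mm by 190 mm) begins 51 mm behind the grasp point.
Start: joints at [53.486, 30.224, 82.088, -0, 67.689, -10.227], TCP at [0.277, 0.56, 0.223] pointing down, gripper open.
Joint ranges: [-176.69, 176.69], [-43.24, 126.21], [12.49, 139.97], [-82, 262], [0, 151.66], [-163.58, 163.58]. Speed limits (degrees/s): [159.86, 159.86, 180, 180, 180, 180].

## Interface

Orientations are given as a 3x3 rotation matrix whose columns are the frame's x, y, z axes.
In Python, from rig import readout, capture, camera_model, bot, spot_in, regions_of gives the robot as it stands.
- The arm moves only by the tool send_rows, never from a script. Its argument "moves" is a list that holds one entry, the list of rows, each a list of 7 numbers: the turn, a rotation vector about the tool's x, y, z in degrees, then the shift along the tool's x, y, z in cm, then the opening, from -1 (shut) to 1 (fully open). A call has exactly 5 rows; each row shifts and turns the commanded pose from where the row before left it, along the tool's axes as they then stand; what a row does not reach is not made up. A row lasts 1/10 s, in which the tool goes at most 50 mm and 8.59 degrees, less where a joint would pass 70% of its speed; a pose out of reach is approached as far as the arm can. A call with a gripper value outside its range is refused whole. The fingers move at their own pace and stop on an object; the grip force is fixed at half the most. Time passes only in rows, so rows that do not move let the fingers close, or fill a call up. It gives the time, the measured TCP pose, the force and the opening at its end, in the units of the state.
- readout.read_state(): the state, without advancing time (a new reading comes with each control period).
- capture(name): name is "scene" or "top" or "wrist"; returns the picture (420x560x3 uint8, blue, green, red); there is no depth.
- camera_model(name): a dict with "camera_matrix" (3x3 intrinsics, pixels), "pose" (4x4, takes a point from camera to world coordinates). Camera axes: x right, y up, looking along -z (the intrinsics and any distortion apply to the point x, -y, -z); pixel columns grow to the right and rows downward; lengths in m; the calibration is good to about 2 mm. A picture is of the moment at which its call begins: read the wrist's pose just before it. camera_model takes no time and is no camera call; for the wrist camera it gives the pose at the moment of the call.
- bot.hand_in(): hands the job in, once; it reports no verdict.
Trained networks look in the newest picture that a camera, given by its name, has taken for a name from the list of things; names that differ only in an ending like _2 or _b are one class to them, and where a whole thing is asked for, a point or a joint stands for the part that bears it (a point fixed in the world has none). Each returns a list of dicts, best first, with "p" (0 to 1); they miss things now and then, are a little off and sometimes report something else, mostly with a low value. They report only what shows in the picture. A call takes as long as a camera call. They do not tell look-alikes from the thing itself.
- spot_in(camera, thing): "location" ([x, y, z] in m, in world coordinates, good to about 4 mm: the middle of the surface that is visible of it).
- regions_of(camera, thing): "mask" (420x560 bool, what is visible of it).
The state is a dict: "time_s": time; "joint_positions": joint angles; "qvel": joint speeds; "tau": joint torques, N m; "position": TCP position; "tcp_rot": TCP orientation; "force": force on the tool from outside, world axes, zero at the start; "moment": the same for the moment, N m; "opening": opening from 0.0 (shut) to 1.0 (fully open).
Only numpy, scipy, OpenCV 4.12 (cv2) and the standard library are available. Lean on these libraries where they do the work, as an engineer would, in place of code of your own. Each camera call takes 0.05 s, during which the arm holds its last target. There are 200 camera calls.

## Working session

There is one attempt and no reset: what is moved stays moved. The work goes in short steps, Python scripts to look and compute and a tool call to move; the robot and the scene stay as the last step left them, time stands still between calls to the robot, and variables do not carry over. Pictures are saved under pics/ and viewed, about 8 in all and at most 12, crops included, and the job is handed in when it is done.

Besides the shell and the picture viewer there is one more tool, called as name(argument=value, ...) on one line, values as JSON. send_rows: Moves the arm, as the interface text tells. Its arguments: {"type":"object","properties":{"moves":{"type":"array","items":{"type":"array","items":{"type":"array","items":{"type":"number"}}}}},"required":["moves"]}

```bash
ls; mkdir -p pics; cat > h.py <<'E'
import numpy as np, cv2
from rig import readout, capture, camera_model, bot, spot_in, regions_of
def snap(n,f,crop=None,k=1):
    im=capture(n); cv2.imwrite(f'pics/{n}_{f}_full.png',im)
    if crop: im=im[crop[1]:crop[3],crop[0]:crop[2]]
    if k!=1: im=cv2.resize(im,None,fx=k,fy=k,interpolation=cv2.INTER_CUBIC)
    cv2.imwrite(f'pics/{f}.png',im); return im
def proj(m,P):
    T=np.linalg.inv(m['pose']); p=(T[:3,:3]@np.atleast_2d(P).T).T+T[:3,3]
    q=np.c_[p[:,0],-p[:,1],-p[:,2]]; d=np.array(m.get('distortion',np.zeros(5)),float)
    return cv2.projectPoints(q,np.zeros(3),np.zeros(3),np.array(m['camera_matrix']),d)[0][:,0]
def ray(m,uv):
    d=np.array(m.get('distortion',np.zeros(5)),float)
    u=cv2.undistortPoints(np.array([[uv]],float),np.array(m['camera_matrix']),d)[0,0]
    T=np.array(m['pose']); return T[:3,3],T[:3,:3]@np.array([u[0],-u[1],-1])
def onz(m,uv,z):
    o,d=ray(m,uv); return o+d*(z-o[2])/d[2]
E
python3 - <<'E'
from h import *
np.set_printoptions(precision=4,suppress=True)
print(readout.read_state())
a=snap('scene','s0');b=snap('top','t0');
cv2.imwrite('pics/c0.png',np.hstack([a,b])[:, :])
im=np.hstack([a,b]);print(im.shape)
for n in('scene','top','wrist'):
    m=camera_model(n);print(n,m)
for th in ['eyepiece','camera','spare_eyepiece','free_bore','tube_mouth','microscope_small','stain_pink','stain_blue','lug_zero']:
    for n in('scene','top'):
        print(th,n,[(round(r['p'],2),np.round(r['location'],3)) for r in spot_in(n,th)[:4]])
E
```

```text
pics
{'time_s': 0.0, 'joint_positions': array([ 53.4852,  30.279 ,  82.1554,  -0.0014,  67.6877, -10.227 ]), 'qvel': array([ 0.067 ,  0.0972, -0.0033, -0.1721, -0.0652, -0.0619]), 'tau': array([ -0.0013, -44.0045, -17.659 ,   0.0632,   0.0582,  -0.0002]), 'position': array([0.2763, 0.5598, 0.2216]), 'tcp_rot': array([[-0.8966,  0.4429, -0.0013],
       [ 0.4429,  0.8966, -0.0017],
       [ 0.0004, -0.0021, -1.    ]]), 'force': array([0.2042, 0.3443, 0.4298]), 'moment': array([ 0.01  , -0.0429, -0.0304]), 'opening': 1.0036779110330674}
(420, 1120, 3)
scene {'camera_matrix': array([[433.7862,   0.    , 285.3121],
       [  0.    , 433.7862, 205.7637],
       [  0.    ,   0.    ,   1.    ]]), 'pose': array([[ 0.713 ,  0.4063, -0.5715, -0.16  ],
       [-0.7011,  0.3976, -0.592 , -0.7868],
       [-0.0134,  0.8227,  0.5683,  0.8025],
       [ 0.    ,  0.    ,  0.    ,  1.    ]])}
top {'camera_matrix': array([[382.3004,   0.    , 273.8267],
       [  0.    , 382.3004, 205.8452],
       [  0.    ,   0.    ,   1.    ]]), 'pose': array([[-0.0109,  0.9884, -0.1517,  0.2668],
       [-0.9961, 
[... 903 characters left out ...]
8, array([0.482, 0.054, 0.043]))]
tube_mouth scene [(0.71, array([ 0.476, -0.293,  0.094]))]
tube_mouth top [(0.91, array([ 0.487, -0.266,  0.091])), (0.39, array([0.488, 0.03 , 0.092]))]
microscope_small scene [(0.72, array([ 0.48 , -0.285,  0.088]))]
microscope_small top [(0.57, array([ 0.488, -0.265,  0.09 ]))]
stain_pink scene [(0.88, array([ 0.42 , -0.419,  0.103]))]
stain_pink top [(0.97, array([ 0.436, -0.398,  0.103]))]
stain_blue scene [(0.72, array([ 0.37 , -0.488,  0.101])), (0.43, array([ 0.481, -0.286,  0.09 ]))]
stain_blue top [(0.67, array([ 0.382, -0.462,  0.125]))]
lug_zero scene [(0.94, array([ 0.478, -0.288,  0.092]))]
lug_zero top [(0.92, array([ 0.483, -0.264,  0.092]))]
```

```bash
python3 - <<'E'
import cv2,numpy as np
a=cv2.imread('pics/s0.png');b=cv2.imread('pics/t0.png')
cv2.imwrite('pics/v1.png',cv2.resize(a,(800,600),interpolation=cv2.INTER_CUBIC))
cv2.imwrite('pics/v2.png',cv2.resize(b[60:360,60:500],(800,545),interpolation=cv2.INTER_CUBIC))
E
```

```text
(no output)
```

View pics/v1.png

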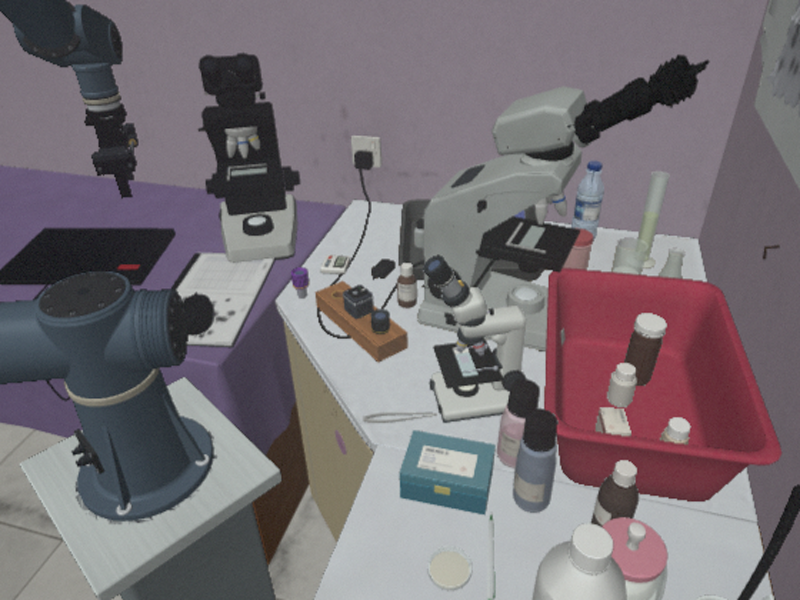

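View pics/v2.png

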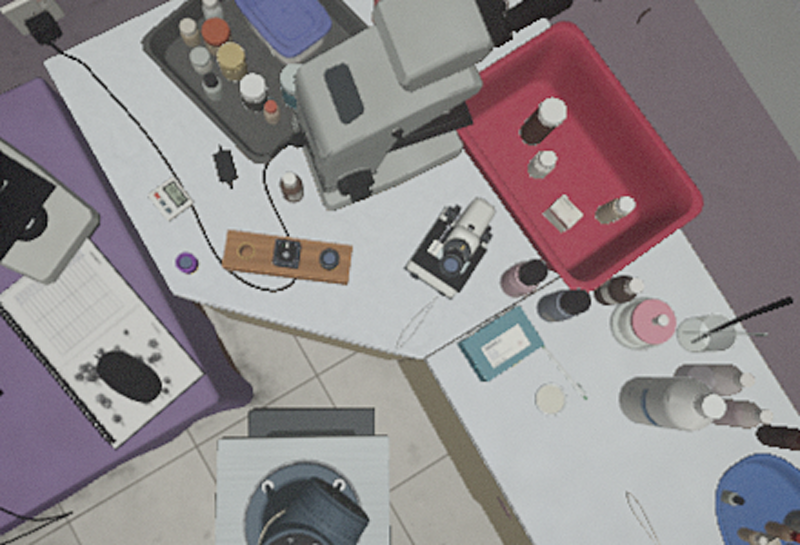

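```bash
cat > a.py <<'E'
from h import *
np.set_printoptions(precision=4,suppress=True)
m=camera_model('top'); c=lambda u,v:(u/800*440+60,v/545*300+60)
ms=camera_model('scene')
print('bore',onz(m,c(246,252),.044),'cam',onz(m,c(287,245),.092),'spare',onz(m,c(330,258),.082))
for p in [(228,230),(352,246),(348,283),(222,265)]: print(onz(m,c(*p),.044))
print('scope base corners')
for p in [(405,264),(452,297),(495,203)]: print(onz(m,c(*p),.02))
for n in('top','scene'):
    capture(n)
    for th in('eyepiece','camera','spare_eyepiece'):
        for r in regions_of(n,th)[:2]:
            v,u=np.nonzero(r['mask']); print(n,th,round(r['p'],2),len(u),u.mean(),v.mean(),u.min(),u.max(),v.min(),v.max())
E
python3 a.py
```

```text
bore [0.4903 0.1077 0.044 ] cam [0.4952 0.0293 0.092 ] spare [ 0.4733 -0.0482  0.082 ]
[0.532  0.1417 0.044 ]
[ 0.5027 -0.0899  0.044 ]
[ 0.4321 -0.0821  0.044 ]
[0.4657 0.1511 0.044 ]
scope base corners
[ 0.4722 -0.193   0.02  ]
[ 0.4079 -0.2834  0.02  ]
[ 0.5952 -0.3744  0.02  ]
top eyepiece 0.71 1384 308.41401734104045 194.30130057803467 283 331 169 223
top eyepiece 0.49 193 307.90673575129534 203.5544041450777 301 315 196 211
top spare_eyepiece 0.71 1421 308.466572836031 194.43983110485573 282 331 169 223
top spare_eyepiece 0.57 130 161.7923076923077 204.2076923076923 156 168 198 210
scene eyepiece 0.67 354 306.51977401129943 189.42937853107344 295 317 178 200
scene camera 0.65 384 250.30729166666666 210.52864583333334 240 260 199 222
scene spare_eyepiece 0.7 218 265.6467889908257 224.12844036697248 259 272 215 233
scene spare_eyepiece 0.45 212 210.22641509433961 196.06603773584905 204 216 187 207
```

send_rows(moves=[[[0, 0, 0, -2.7, -2.6, -0.2, 1], [0, 0, 0, -2.7, -2.6, -0.2, 1], [0, 0, 0, -2.7, -2.6, -0.2, 1], [0, 0, 0, -2.7, -2.6, -0.2, 1], [0, 0, 0, -2.7, -2.6, -0.2, 1]]])

```text
time_s: 1.9
position: [0.3406, 0.3827, 0.2328]
tcp_rot: [[-0.897, 0.442, 0.001], [0.442, 0.897, 0.0], [-0.0, 0.0, -1.0]]
force: [0.2, -0.2, 0.0]
opening: 0.998
```

send_rows(moves=[[[0, 0, 0, -2.7, -2.6, -0.2, 1], [0, 0, 0, -2.7, -2.6, -0.2, 1], [0, 0, 0, -2.7, -2.6, -0.2, 1], [0, 0, 0, -2.7, -2.6, -0.2, 1], [0, 0, 0, -2.7, -2.6, -0.2, 1]]])

```text
time_s: 2.4
position: [0.4041, 0.2063, 0.2429]
tcp_rot: [[-0.897, 0.443, 0.001], [0.443, 0.897, 0.0], [-0.001, 0.001, -1.0]]
force: [0.6, 0.3, 0.4]
opening: 0.998
```

send_rows(moves=[[[0, 0, 0, -2.7, -2.6, -0.2, 1], [0, 0, 0, -2.7, -2.6, -0.2, 1], [0, 0, 0, -2.7, -2.6, -0.2, 1], [0, 0, 0, -2.7, -2.6, -0.2, 1], [0, 0, 0, -2.7, -2.6, -0.2, 1]]])

```text
time_s: 2.9
position: [0.4676, 0.0298, 0.2529]
tcp_rot: [[-0.896, 0.443, 0.001], [0.443, 0.896, 0.0], [-0.001, 0.0, -1.0]]
force: [0.7, 0.7, -0.6]
opening: 1.0
```

```bash
python3 - <<'E'
from h import *
np.set_printoptions(precision=4,suppress=True)
s=readout.read_state(); print(s['joint_positions'],s['position'],s['tcp_rot'],s['force'])
m=camera_model('wrist'); im=snap('wrist','w1'); np.savez('w1.npz',**m); print(im.shape)
for th in ['free_bore','camera','spare_eyepiece','spare_bore']:
    print(th,[(round(r['p'],2),np.round(r['location'],4)) for r in spot_in('wrist',th)[:3]])
g=cv2.resize(im,(800,600),interpolation=cv2.INTER_CUBIC); cv2.imwrite('pics/v3.png',g)
E
```

```text
[-10.063   15.775  101.6516   0.0097  62.5351 -73.7668] [0.4676 0.0298 0.2529] [[-0.8965  0.4431  0.0007]
 [ 0.4431  0.8965  0.    ]
 [-0.0006  0.0003 -1.    ]] [ 0.6521  0.6567 -0.5853]
(420, 560, 3)
free_bore [(0.56, array([0.4795, 0.0683, 0.0385]))]
camera [(0.68, array([0.4834, 0.0352, 0.0928])), (0.61, array([ 0.4702, -0.0417,  0.0769])), (0.35, array([0.4752, 0.0677, 0.042 ]))]
spare_eyepiece [(0.94, array([0.467 , 0.2089, 0.0608])), (0.56, array([ 0.4743, -0.0416,  0.0772]))]
spare_bore [(0.96, array([0.476 , 0.0668, 0.0422]))]
```

View pics/v3.png

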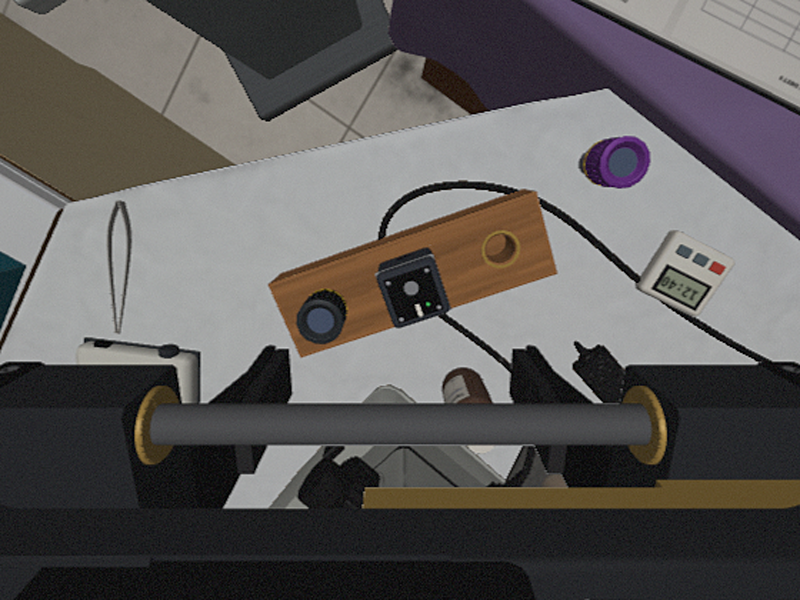

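```bash
python3 - <<'E'
from h import *
np.set_printoptions(precision=4,suppress=True)
m=dict(np.load('w1.npz')); k=1.42857
f=lambda u,v,z:onz(m,(u/k,v/k),z)
b=f(501,249,.044);c=f(412,289,.092);s=f(321,319,.082);print(b,c,s)
print('block corners',f(536,191,.044),f(556,273,.044),f(301,356,.044),f(269,284,.044))
print('cam top corners',[f(u,v,.092)[:2] for u,v in[(377,270),(432,257),(447,308),(394,327)]])
print('line',f(418,310,.092), 'dot', f(410,288,.092))
im=cv2.imread('pics/w1.png')
g=cv2.cvtColor(im,cv2.COLOR_BGR2GRAY)
# refine corners etc
mt=camera_model('top');ms=camera_model('scene')
for P in(b,s):print(proj(mt,P),proj(ms,P))
E
```

```text
[0.4958 0.1107 0.044 ] [0.4815 0.0335 0.092 ] [ 0.4745 -0.0421  0.082 ]
block corners [0.4646 0.1541 0.044 ] [0.5355 0.1446 0.044 ] [ 0.506  -0.0875  0.044 ] [ 0.4359 -0.0787  0.044 ]
cam top corners [array([0.457 , 0.0167]), array([0.4662, 0.0572]), array([0.5067, 0.0508]), array([0.5026, 0.008 ])]
line [0.4984 0.0304 0.092 ] dot [0.4802 0.0325 0.092 ]
[[194.4554 197.1318]] [[236.1668 206.016 ]]
[[239.6524 201.6683]] [[263.8238 219.6835]]
```

```bash
cat >> h.py <<'E'
from scipy.spatial.transform import Rotation as Ro
np.set_printoptions(precision=4,suppress=True)
def tube(yaw):  # scope yaw deg -> tube axes columns x,y,z
    c,s=np.cos(np.radians(yaw)),np.sin(np.radians(yaw)); f=np.array([-c,-s,0]); a=np.radians(32)
    z=np.sin(a)*f+np.cos(a)*np.array([0,0,1]); x=-np.cos(a)*f+np.sin(a)*np.array([0,0,1])
    return np.c_[x,np.cross(z,x),z]
def plan(p,R,order='tr'):
    s=readout.read_state(); R0=s['tcp_rot']; d=np.array(p)-s['position']
    rv=Ro.from_matrix(R0.T@R).as_rotvec(degrees=True)
    print('now',s['position'],'rotvec',rv,np.linalg.norm(rv),'shift cm before-rot',100*R0.T@d,'after-rot',100*R.T@d,'len',100*np.linalg.norm(d))
E
python3 - <<'E'
from h import *
T=tube(-35); R=np.c_[-T[:,0],T[:,1],-T[:,2]]
print(R); plan([.385,-.205,.39],R)
E
```

```text
[[-0.6947  0.5736  0.4341]
 [ 0.4864  0.8192 -0.3039]
 [-0.5299  0.     -0.848 ]]
now [0.4666 0.0316 0.2524] rotvec [  2.425  -32.0071   8.4439] 33.19091144018993 shift cm before-rot [ -3.168  -24.8238 -13.7674] after-rot [-13.1354 -24.062   -8.0174] len 28.562204603124446
```

send_rows(moves=[[[0, 0, 0, -0.5, -4.1, -2.3, 1], [0, 0, 0, -0.5, -4.1, -2.3, 1], [0, 0, 0, -0.5, -4.1, -2.3, 1], [0, 0, 0, -0.5, -4.1, -2.3, 1], [0, 0, 0, -0.5, -4.1, -2.3, 1]]])

```text
time_s: 3.65
position: [0.3979, -0.1629, 0.3684]
tcp_rot: [[-0.898, 0.44, -0.0], [0.44, 0.898, 0.001], [0.0, 0.001, -1.0]]
force: [1.3, -0.1, -0.7]
opening: 0.998
```

send_rows(moves=[[[0.5, -6.4, 1.7, -0.3, -2.1, -1.1, 1], [0.5, -6.4, 1.7, -0.3, -2.1, -1.1, 1], [0.5, -6.4, 1.7, 0, 0, 0, 1], [0.5, -6.4, 1.7, 0, 0, 0, 1], [0.5, -6.4, 1.7, 0, 0, 0, 1]]])

```text
time_s: 4.15
position: [0.3837, -0.2014, 0.3902]
tcp_rot: [[-0.692, 0.574, 0.438], [0.485, 0.819, -0.307], [-0.535, -0.0, -0.845]]
force: [-0.3, 1.4, -0.2]
opening: 1.0
```

```bash
python3 - <<'E'
from h import *
T=tube(-35); R=np.c_[-T[:,0],T[:,1],-T[:,2]]
plan([.385,-.205,.39],R)
m=camera_model('wrist'); im=snap('wrist','w2'); np.savez('w2.npz',**m)
print([(round(r['p'],2),np.round(r['location'],4)) for r in spot_in('wrist','eyepiece')[:3]])
for r in regions_of('wrist','eyepiece')[:2]:
    v,u=np.nonzero(r['mask']); print(r['p'],len(u),u.mean(),v.mean(),u.min(),u.max(),v.min(),v.max())
cv2.imwrite('pics/v4.png',cv2.resize(im,(800,600),interpolation=cv2.INTER_CUBIC))
E
```

```text
now [ 0.3837 -0.2014  0.3902] rotvec [-0.0139  0.3467  0.0035] 0.34702956545435787 shift cm before-rot [-0.2492 -0.2213  0.1837] after-rot [-0.2503 -0.2214  0.1822] len 0.3805790871999646
[(0.76, array([ 0.4281, -0.2298,  0.2928]))]
0.7 1523 282.9179251477347 199.44648719632303 262 303 177 222
```

View pics/v4.png

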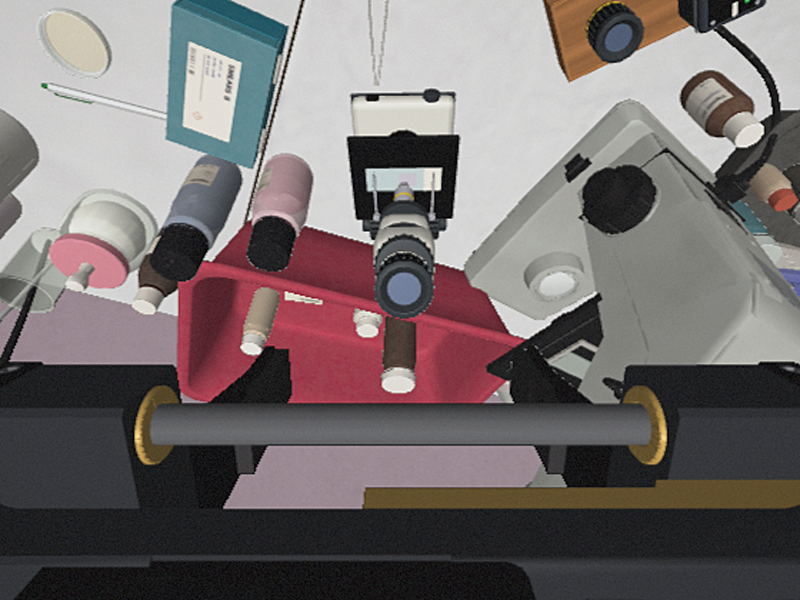

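```bash
cat > fit.py <<'E'
from h import *
from scipy.optimize import least_squares
mw=dict(np.load('w2.npz'));k=1.42857
ca,cb=onz(mw,(351/k,94/k),.02),onz(mw,(455/k,93/k),.02); e=cb-ca; print('base front',ca,cb,np.degrees(np.arctan2(e[1],e[0]))-90)
ca,cb=onz(mw,(347/k,138/k),.09),onz(mw,(460/k,136/k),.09); e=cb-ca; print('stage',ca,cb,np.degrees(np.arctan2(e[1],e[0]))-90)
cams=[(mw,(261.5,303.5,176.5,222.5),2),(camera_model('top'),(300.5,315.5,195.5,211.5),1),(camera_model('scene'),(294.5,317.5,177.5,200.5),1)]
th=np.linspace(0,2*np.pi,72)
def hull(m,q,yaw,h0=0,h1=.038):
    T=tube(yaw); P=[q+T@np.array([.018*np.cos(t),.018*np.sin(t),h]) for t in th for h in(h0,h1)]
    u=proj(m,np.array(P)); return np.array([u[:,0].min(),u[:,0].max(),u[:,1].min(),u[:,1].max()])
for yaw in(-35,-34):
  for sub in ([0,1,2],[0,1],[0,2]):
    r=lambda q:np.concatenate([(hull(cams[i][0],q,yaw)-cams[i][1])*cams[i][2] for i in sub])
    s=least_squares(r,[.44,-.24,.26]); print(yaw,sub,s.x,s.fun.round(1))
E
python3 fit.py
```

```text
base front [ 0.4029 -0.2763  0.02  ] [ 0.4639 -0.1875  0.02  ] -34.45450008425305
stage [ 0.4114 -0.2817  0.09  ] [ 0.4712 -0.1927  0.09  ] -33.91189266819098
-35 [0, 1, 2] [ 0.445  -0.241   0.2684] [ 1.1 -1.  -1.7  1.7  0.3 -0.2 -0.1  0.   0.  -0.3  0.4  0.9]
-35 [0, 1] [ 0.4458 -0.2416  0.2675] [ 1.2 -1.2 -1.6  1.4  0.4 -0.1 -0.3 -0.2]
-35 [0, 2] [ 0.445  -0.241   0.2684] [ 1.1 -1.  -1.7  1.7  0.  -0.2  0.4  0.9]
-34 [0, 1, 2] [ 0.4452 -0.2408  0.2684] [ 1.1 -1.  -1.7  1.7  0.3 -0.3 -0.1  0.   0.  -0.3  0.4  0.9]
-34 [0, 1] [ 0.446  -0.2413  0.2675] [ 1.2 -1.3 -1.6  1.4  0.4 -0.2 -0.3 -0.2]
-34 [0, 2] [ 0.4453 -0.2408  0.2684] [ 1.1 -1.  -1.7  1.7  0.1 -0.2  0.4  0.9]
```

```bash
cat >> h.py <<'E'
M=np.array([.4452,-.2409,.2683]); YAW=-34.3
def tgt(h,dx=0,dy=0,spin=0):
    T=tube(YAW); R=np.c_[-T[:,0],T[:,1],-T[:,2]]@Ro.from_euler('z',spin,degrees=True).as_matrix()
    return M+T@np.array([dx,dy,h]),R
E
python3 - <<'E'
from h import *
plan(*tgt(.07))
E
```

```text
now [ 0.3826 -0.2002  0.3887] rotvec [-0.3274 -0.1475 -0.5058] 0.620357368572734 shift cm before-rot [0.0362 0.2102 7.1672] after-rot [0.053  0.1696 7.1682] len 7.1703953703483165
```

send_rows(moves=[[[-0.3, -0.1, -0.5, 0.05, 0.2, 1.5, 1], [0, 0, 0, 0, 0, 2, 1], [0, 0, 0, 0, 0, 2, 1], [0, 0, 0, 0, 0, 1.6, 1], [0, 0, 0, 0, 0, 0, 1]]])

```text
time_s: 4.8
position: [0.4171, -0.2228, 0.3283]
tcp_rot: [[-0.701, 0.564, 0.436], [0.478, 0.826, -0.298], [-0.529, -0.0, -0.849]]
force: [0.0, 0.2, -0.0]
opening: 1.001
```

```bash
python3 - <<'E'
from h import *
m=camera_model('wrist'); im=snap('wrist','w3'); np.savez('w3.npz',**m)
for r in regions_of('wrist','eyepiece')[:2]:
    v,u=np.nonzero(r['mask']); print(r['p'],len(u),u.mean(),v.mean(),u.min(),u.max(),v.min(),v.max())
plan(*tgt(.007))
T=tube(YAW);th=np.linspace(0,2*np.pi,40)
for h,r in((.038,.018),(0,.018),(.0,.015)):
    P=np.array([M+T@np.array([r*np.cos(t),r*np.sin(t),h]) for t in th])
    cv2.polylines(im,[np.int32(proj(m,P)*16)],True,(0,255,0),1,shift=4)
cv2.imwrite('pics/v5.png',cv2.resize(im[120:320,180:400],(800,727),interpolation=cv2.INTER_CUBIC)[:600])
E
```

```text
0.65 2874 281.1350034794711 226.20459290187893 253 309 193 257
now [ 0.4169 -0.2228  0.3299] rotvec [-0.0813  0.1183 -0.0141] 0.14425203340799883 shift cm before-rot [0.4279 0.112  6.3047] after-rot [0.4148 0.1032 6.3057] len 6.320211125388672
```

View pics/v5.png

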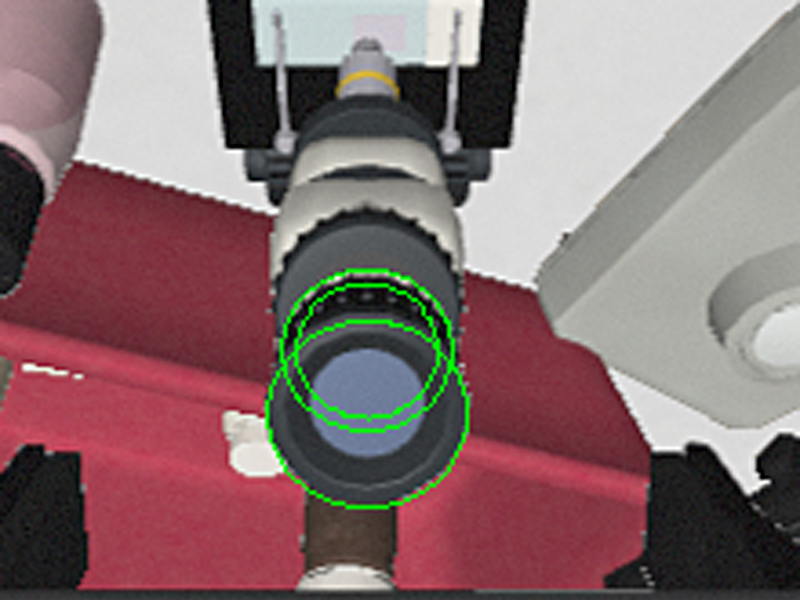

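send_rows(moves=[[[0, 0.1, 0, 0.4, 0.1, 1.3, 1], [0, 0, 0, 0, 0, 1.4, 1], [0, 0, 0, 0, 0, 1.4, 1], [0, 0, 0, 0, 0, 1.4, 1], [0, 0, 0, 0, 0, 0.8, 1]]])

```text
time_s: 5.4
position: [0.442, -0.2393, 0.2746]
tcp_rot: [[-0.699, 0.565, 0.438], [0.478, 0.825, -0.301], [-0.532, -0.001, -0.847]]
force: [0.1, -0.8, -0.0]
opening: 1.002
```

```bash
python3 - <<'E'
from h import *
print(readout.read_state()['force'])
plan(*tgt(.007))
E
```

```text
[ 0.0899 -0.7562 -0.0365]
now [ 0.442  -0.2393  0.2746] rotvec [-0.1183  0.1255 -0.0492] 0.17933698159928227 shift cm before-rot [0.0294 0.0456 0.0202] after-rot [0.0294 0.0456 0.0203] len 0.05790918373409101
```

Close on the head.

send_rows(moves=[[[0, 0, 0, 0, 0, 0, -1], [0, 0, 0, 0, 0, 0, -1], [0, 0, 0, 0, 0, 0, -1], [0, 0, 0, 0, 0, 0, -1], [0, 0, 0, 0, 0, 0, -1]]])

```text
time_s: 5.9
position: [0.4411, -0.2389, 0.2746]
tcp_rot: [[-0.699, 0.566, 0.438], [0.479, 0.825, -0.302], [-0.532, -0.001, -0.847]]
force: [0.6, -0.4, -0.7]
opening: 0.628
```

send_rows(moves=[[[0, 0, 0, 0, 0, 0, -1], [0, 0, 0, 0, 0, 0, -1], [0, 0, 0, 0, 0, 0, -1], [0, 0, 0, 0, 0, 0, -1], [0, 0, 0, 0, 0, 0, -1]]])

```text
time_s: 6.4
position: [0.4411, -0.2388, 0.2741]
tcp_rot: [[-0.699, 0.566, 0.437], [0.479, 0.825, -0.301], [-0.531, -0.001, -0.847]]
force: [-0.8, 0.7, 0.5]
opening: 0.404
```

send_rows(moves=[[[0, 0, 0, 0, 0, 0, -1], [0, 0, 0, 0, 0, -0.3, -1], [0, 0, 0, 0, 0, -0.6, -1], [0, 0, 0, 0, 0, -0.6, -1], [0, 0, 0, 0, 0, -0.6, -1]]])

```text
time_s: 6.9
position: [0.4316, -0.2323, 0.2923]
tcp_rot: [[-0.699, 0.566, 0.437], [0.479, 0.825, -0.301], [-0.531, -0.001, -0.847]]
force: [0.0, -0.6, -0.6]
opening: 0.407
```

send_rows(moves=[[[0, 0, 0, 0, 0, -0.6, -1], [0, 0, 0, 0, 0, -0.8, -1], [0, 0, 0, 0, 0, -1, -1], [0, 0, 0, 0, 0, -2, -1], [0, 0, 0, 0, 0, -2.5, -1]]])

```text
time_s: 7.4
position: [0.4009, -0.2111, 0.3506]
tcp_rot: [[-0.7, 0.566, 0.436], [0.48, 0.825, -0.3], [-0.529, -0.001, -0.848]]
force: [0.1, -0.5, -0.9]
opening: 0.408
```

```bash
cat >> h.py <<'E'
B=np.array([.4954,.1106,.044]); byaw=-7.2
def down(yawx):  # tool down, tool x at world yaw
    c,s=np.cos(np.radians(yawx)),np.sin(np.radians(yawx)); return np.array([[c,s,0],[s,-c,0],[0,0,-1.]])
E
python3 - <<'E'
from h import *
s=readout.read_state();print(s['force'],s['moment'],s['joint_positions'],s['opening'])
m=camera_model('wrist'); im=snap('wrist','w4'); np.savez('w4.npz',**m)
P=np.array([s['position']+s['tcp_rot']@np.array(v) for v in [(0,0,-.019-.012),(0,0,-.019+.026),(0,0,-.019+.056)]]);print(proj(m,P))
cv2.imwrite('pics/v6.png',cv2.resize(im[60:360,80:480],(800,600),interpolation=cv2.INTER_CUBIC))
print('A');plan([B[0],B[1],.22],down(180+byaw))
print('B');plan([B[0],B[1],.22],down(145))
E
```

```text
[ 0.1177 -0.5329 -0.8886] [ 0.2067  0.3093 -0.0098] [ -46.2922   -4.9598  116.5535   10.2217   37.4327 -108.2624] 0.4076929459900953
[[278.9799 288.1909]
 [279.1776 254.0763]
 [279.286  235.3744]]
A
now [ 0.4012 -0.2112  0.3545] rotvec [ -7.8145  31.7132 -26.452 ] 42.02975865834829 shift cm before-rot [15.9567 31.8993  5.7173] after-rot [-5.3142 33.1038 13.4452] len 36.12300794428558
B
now [ 0.4012 -0.2112  0.3545] rotvec [ 0.0324 32.363   0.5995] 32.368575795823325 shift cm before-rot [15.9567 31.8993  5.7173] after-rot [10.7383 31.7614 13.4452] len 36.12300794428558
```

View pics/v6.png

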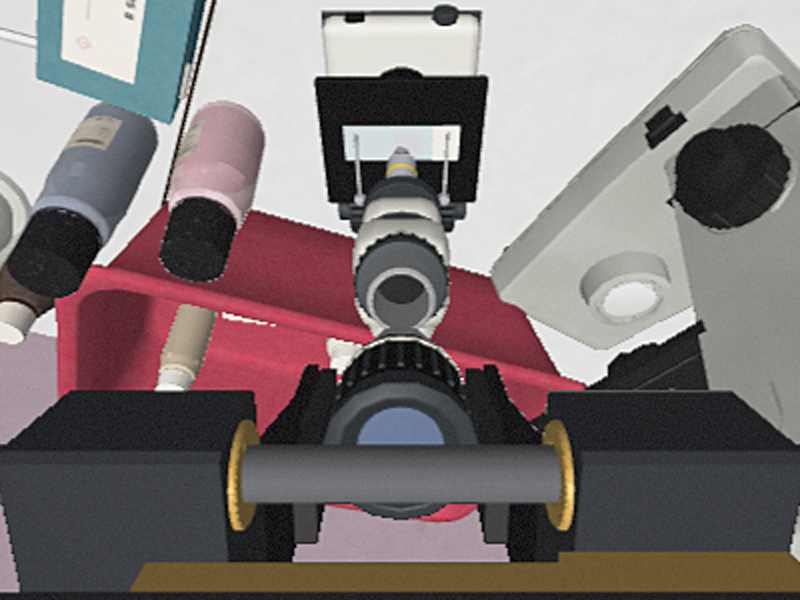

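send_rows(moves=[[[0, 8, 0.1, 0, 0, -1, -1], [0, 8, 0.1, 0, 0, 0, -1], [0, 8, 0.2, 0, 0, 0, -1], [0, 8.3, 0.2, 0, 0, 0, -1], [0, 0, 0, 1.2, 2, 0.6, -1]]])

```text
time_s: 7.95
position: [0.4031, -0.1904, 0.3534]
tcp_rot: [[-0.817, 0.576, -0.001], [0.576, 0.817, 0.0], [0.001, -0.0, -1.0]]
force: [0.5, 0.7, -1.4]
opening: 0.404
```

send_rows(moves=[[[0, 0, 0, 1.3, 4, 1, -1], [0, 0, 0, 1.3, 4, 1, -1], [0, 0, 0, 1.3, 4, 1, -1], [0, 0, 0, 1.3, 4, 1, -1], [0, 0, 0, 1.3, 4, 1, -1]]])

```text
time_s: 8.45
position: [0.461, 0.0174, 0.3032]
tcp_rot: [[-0.819, 0.574, -0.001], [0.574, 0.819, 0.003], [0.003, 0.002, -1.0]]
force: [0.5, -0.2, -0.7]
opening: 0.409
```

send_rows(moves=[[[0, 0, 0, 1.3, 4, 1, -1], [0, 0, 0, 1.3, 4, 1, -1], [0, 0, 0, 0.5, 1, 1, -1], [0, 0, 0, 0, 0, 0, -1], [0, 0, 0, 0, 0, 0, -1]]])

```text
time_s: 8.95
position: [0.4863, 0.1067, 0.2735]
tcp_rot: [[-0.819, 0.574, -0.003], [0.574, 0.819, 0.002], [0.004, 0.0, -1.0]]
force: [0.4, 0.6, -1.2]
opening: 0.405
```

```bash
python3 - <<'E'
from h import *
s=readout.read_state();print(s['force'],s['joint_positions'],s['opening'])
plan([B[0],B[1],.20],down(145))
m=camera_model('wrist'); im=snap('wrist','w5'); np.savez('w5.npz',**m)
th=np.linspace(0,2*np.pi,60)
cv2.polylines(im,[np.int32(16*proj(m,np.array([B+.0122*np.array([np.cos(t),np.sin(t),0]) for t in th])))],True,(0,255,0),1,shift=4)
tip=s['position']+s['tcp_rot']@np.array([0,0,-.019+.056]); print(tip)
cv2.polylines(im,[np.int32(16*proj(m,np.array([tip+s['tcp_rot']@(.011*np.array([np.cos(t),np.sin(t),0])) for t in th])))],True,(0,0,255),1,shift=4)
cv2.imwrite('pics/v7.png',cv2.resize(im[100:340,120:440],(800,600),interpolation=cv2.INTER_CUBIC))
E
```

```text
[ 0.4133  0.6481 -1.2296] [ -0.5954  16.8231  96.1711   0.1481  67.198  -55.6446] 0.40493011883765406
now [0.4863 0.1067 0.2735] rotvec [ 0.0041 -0.2356 -0.0085] 0.23581769883638481 shift cm before-rot [-0.5512  0.843   7.3507] after-rot [-0.5211  0.8435  7.3529] len 7.419434359996206
[0.4862 0.1068 0.2365]
```

View pics/v7.png

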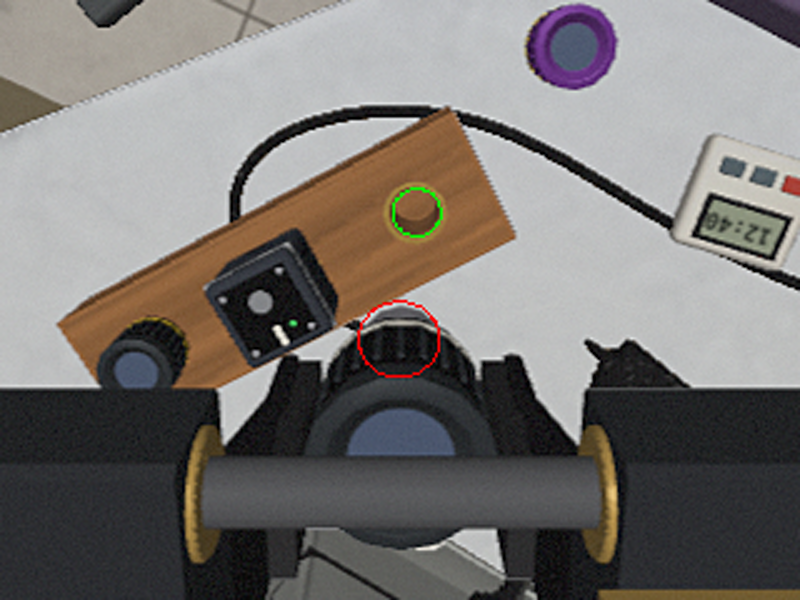

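send_rows(moves=[[[0, -0.2, 0, -0.5, 0.8, 2, -1], [0, 0, 0, 0, 0, 4, -1], [0, 0, 0, 0, 0, 4, -1], [0, 0, 0, 0, 0, 4, -1], [0, 0, 0, 0, 0, 3.2, -1]]])

```text
time_s: 9.5
position: [0.4954, 0.1095, 0.1007]
tcp_rot: [[-0.817, 0.576, 0.001], [0.576, 0.817, 0.001], [-0.0, 0.001, -1.0]]
force: [0.1, -0.3, -1.0]
opening: 0.399
```

send_rows(moves=[[[0, 0, 0, 0, 0, 0, -1], [0, 0, 0, 0, 0, 0, -1], [0, 0, 0, 0, 0, 0, -1], [0, 0, 0, 0, 0, 0, -1], [0, 0, 0, 0, 0, 0, -1]]])

```text
time_s: 10.0
position: [0.4963, 0.1113, 0.1032]
tcp_rot: [[-0.819, 0.574, 0.004], [0.574, 0.819, 0.001], [-0.002, 0.003, -1.0]]
force: [0.4, 0.4, -0.2]
opening: 0.407
```

```bash
python3 - <<'E'
from h import *
s=readout.read_state();print(s['force'],s['opening'])
plan([B[0],B[1],.051],down(145))
E
```

```text
[ 0.3527  0.4271 -0.1742] 0.40709051262035634
now [0.4963 0.1113 0.1032] rotvec [ 0.1778  0.1223 -0.0291] 0.21780678712211549 shift cm before-rot [ 0.0469 -0.127   5.2192] after-rot [ 0.0359 -0.1107  5.2197] len 5.220960626179869
```

send_rows(moves=[[[0, 0, 0, 0, -0.05, 1, -1], [0, 0, 0, 0, 0, 0.6, -1], [0, 0, 0, 0, 0, 0.4, -1], [0, 0, 0, 0, 0, 0.4, -1], [0, 0, 0, 0, 0, 0.2, -1]]])

```text
time_s: 10.5
position: [0.4947, 0.111, 0.0749]
tcp_rot: [[-0.819, 0.574, -0.001], [0.574, 0.819, 0.001], [0.001, 0.001, -1.0]]
force: [-1.1, 0.5, -0.9]
opening: 0.402
```

send_rows(moves=[[[0, 0, 0, 0, 0, 0.5, -1], [0, 0, 0, 0, 0, 0.5, -1], [0, 0, 0, 0, 0, 0.5, -1], [0, 0, 0, 0, 0, 0.4, -1], [0, 0, 0, 0, 0, 0.3, -1]]])

```text
time_s: 11.0
position: [0.495, 0.1108, 0.0533]
tcp_rot: [[-0.819, 0.574, -0.0], [0.574, 0.819, 0.001], [0.001, 0.001, -1.0]]
force: [0.2, -2.6, 1.1]
opening: 0.41
```

send_rows(moves=[[[0, 0, 0, 0, 0, 0.1, -1], [0, 0, 0, 0, 0, 0.1, -1], [0, 0, 0, 0, 0, 0.1, -1], [0, 0, 0, 0, 0, 0, -1], [0, 0, 0, 0, 0, 0, -1]]])

```text
time_s: 11.5
position: [0.495, 0.1108, 0.0523]
tcp_rot: [[-0.819, 0.574, 0.001], [0.574, 0.819, 0.001], [-0.0, 0.001, -1.0]]
force: [-2.2, -2.6, 14.3]
opening: 0.409
```

send_rows(moves=[[[0, 0, 0, 0, 0, 0, 0.2], [0, 0, 0, 0, 0, 0, 0.2], [0, 0, 0, 0, 0, 0, 0.2], [0, 0, 0, 0, 0, 0, 0.2], [0, 0, 0, 0, 0, -1, 0.2]]])

```text
time_s: 12.0
position: [0.494, 0.1111, 0.0598]
tcp_rot: [[-0.819, 0.574, -0.003], [0.574, 0.819, 0.001], [0.003, -0.0, -1.0]]
force: [-0.7, -0.6, -0.7]
opening: 0.599
```

send_rows(moves=[[[0, 0, 0, 0, 0, -2, 0.2], [0, 0, 0, 0, 0, -4, 0.2], [0, 0, 0, 0, 0, -4, 0.5], [0, 0, 0, 0, 0, -4, 1], [0, 0, 0, -2.1, -3.5, -1.5, 1]]])

```text
time_s: 12.5
position: [0.4945, 0.0727, 0.2202]
tcp_rot: [[-0.822, 0.569, 0.009], [0.569, 0.822, 0.002], [-0.006, 0.007, -1.0]]
force: [0.7, -0.8, -0.6]
opening: 0.79
```

send_rows(moves=[[[0, 0, 0, -2.1, -3.5, -1.5, 1], [0, 0, 0, -2.1, -3.5, -1.5, 1], [0, 0, 0, -2.1, -3.5, -1.5, 1], [0, 0, 0, -2.1, -3.5, -1.5, 1], [0, 0, 0, -2.1, -3.5, -1.5, 1]]])

```text
time_s: 13.0
position: [0.477, -0.1349, 0.2916]
tcp_rot: [[-0.819, 0.574, 0.001], [0.574, 0.819, 0.001], [0.0, 0.002, -1.0]]
force: [1.1, -0.3, -0.2]
opening: 0.993
```

send_rows(moves=[[[0, 0, 0, -2.1, -3.5, -1.5, 1], [0, 0, 0, -2.1, -3.5, -1.5, 1], [0, 0, 0, -2.1, -3.5, -1.0, 1], [0, 0, 0, 0, 0, 0, 1], [0, 0, 0, 0, 0, 0, 1]]])

```text
time_s: 13.5
position: [0.4684, -0.2562, 0.3304]
tcp_rot: [[-0.818, 0.576, 0.0], [0.576, 0.818, 0.002], [0.001, 0.002, -1.0]]
force: [0.5, -0.8, -0.1]
opening: 1.0
```

```bash
python3 - <<'E'
from h import *
s=readout.read_state();print(s['position'],s['force'],s['opening'])
m=camera_model('wrist'); im=snap('wrist','w6'); np.savez('w6.npz',**m)
T=tube(YAW)
u=proj(m,np.array([M,M-.0155*T[:,2]+.0174*T[:,0],M-.027*T[:,2]]));print(u,m['pose'][:3,3])
c=u[1].astype(int); x0,y0=c[0]-50,c[1]-40
print(x0,y0)
cv2.imwrite('pics/v8.png',cv2.resize(im[y0:y0+75,x0:x0+100],(800,600),interpolation=cv2.INTER_CUBIC))
E
```

```text
[ 0.4684 -0.2562  0.3304] [ 0.5311 -0.7677 -0.075 ] 1.0002220283837315
[[277.9178 187.4848]
 [278.4439 215.7973]
 [278.3351 198.5281]] [ 0.4047 -0.2111  0.4929]
228 175
```

View pics/v8.png

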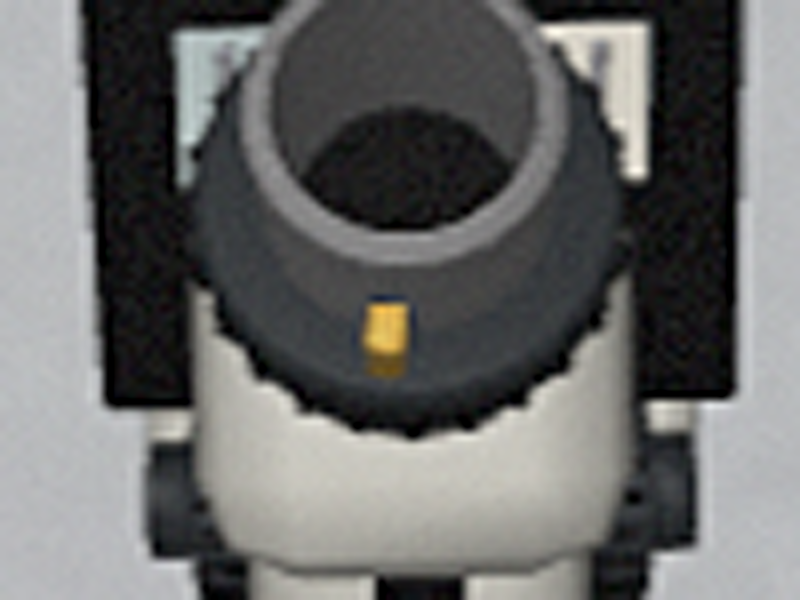

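```bash
cat > lug.py <<'E'
from h import *
from scipy.optimize import least_squares
m=dict(np.load('w6.npz'));T=tube(YAW);th=np.linspace(0,2*np.pi,180)
D=lambda P:(proj(m,P)-[228,175]+.5)*8-.5
def circ(q,r,h):return np.array([q+T@np.array([r*np.cos(t),r*np.sin(t),h]) for t in th])
def ext(q):
    o=D(circ(q,.015,-.002));i=D(circ(q,.0122,0))
    return np.array([o[:,0].min(),o[:,0].max(),o[:,1].max(),i[:,0].min(),i[:,0].max(),i[:,1].max()])
obs=np.array([240,568,265,270,540,230.])
print('pred-obs',ext(M)-obs)
s=least_squares(lambda d:ext(M+T@np.array([d[0],d[1],d[2]]))-obs,[0,0,0],x_scale=.001);print('fit xyz mm',s.x*1e3,s.fun)
s2=least_squares(lambda d:ext(M+T@np.array([d[0],d[1],0]))-obs,[0,0],x_scale=.001);print('fit xy mm',s2.x*1e3,s2.fun)
q=M+T@np.array([*s2.x,0])
for a in range(-14,2,2):
    c,sn=np.cos(np.radians(a)),np.sin(np.radians(a)); print(a,D(np.array([q+T@np.array([.0174*c,.0174*sn,-.0155])])))
E
python3 lug.py
```

```text
pred-obs [ 0.2428 -1.8819  2.4772 -0.7459 -3.4842  1.5283]
fit xyz mm [0.3211 0.1518 1.755 ] [ 0.4469  0.8442  0.6231 -0.3139 -0.9664 -0.6199]
fit xy mm [-0.1822  0.137 ] [ 1.7411 -0.4506  0.5158  0.7589 -2.0348 -0.4356]
-14 [[364.3058 323.4085]]
-12 [[370.5161 324.7037]]
-10 [[376.7726 325.7881]]
-8 [[383.0672 326.6602]]
-6 [[389.3918 327.3187]]
-4 [[395.7383 327.7628]]
-2 [[402.0985 327.9919]]
0 [[408.4642 328.0057]]
```

```bash
python3 - <<'E'
from h import *
plan([.4855,.0331,.2],down(180+byaw))
E
```

```text
now [ 0.4683 -0.255   0.3299] rotvec [  0.1449  -0.0906 -27.8595] 27.86000822589594 shift cm before-rot [15.1153 24.5411 13.0762] after-rot [ 1.9072 28.7968 12.9937] len 31.65010360133314
```

send_rows(moves=[[[0, 0, 0, 2, 3.3, 0, 1], [0, 0, 0, 2.2, 3.5, 1, 1], [0, 0, 0, 2.2, 3.5, 2, 0.38], [0, 0, 0, 2.2, 3.5, 2, 0.38], [0, 0, 0, 2.2, 3.5, 2, 0.38]]])

```text
time_s: 14.05
position: [0.4786, -0.0486, 0.2597]
tcp_rot: [[-0.82, 0.572, -0.0], [0.572, 0.82, 0.002], [0.001, 0.001, -1.0]]
force: [-0.5, -0.1, -0.5]
opening: 0.812
```

send_rows(moves=[[[0, 0, 0, 2.2, 3.5, 2, 0.38], [0.1, -0.1, -7, 2.1, 3.7, 2, 0.38], [0, 0, -7, 0, 0, 1, 0.38], [0, 0, -7, 0, 0, 1, 0.38], [0, 0, -7, 0, 0, 0, 0.38]]])

```text
time_s: 14.55
position: [0.4834, 0.0343, 0.199]
tcp_rot: [[-0.994, 0.113, -0.004], [0.113, 0.994, 0.0], [0.004, -0.0, -1.0]]
force: [0.3, 0.8, -0.5]
opening: 0.688
```

send_rows(moves=[[[0, 0, 0, 0, 0, 0, 0.38], [0, 0, 0, 0, 0, 0, 0.38], [0, 0, 0, 0, 0, 0, 0.38], [0, 0, 0, 0, 0, 0, 0.38], [0, 0, 0, 0, 0, 0, 0.38]]])

```text
time_s: 15.05
position: [0.486, 0.0316, 0.2007]
tcp_rot: [[-0.992, 0.123, 0.001], [0.123, 0.992, -0.001], [-0.001, -0.001, -1.0]]
force: [0.9, -0.2, 0.5]
opening: 0.688
```

```bash
python3 - <<'E'
from h import *
s=readout.read_state();print(s['opening'],s['joint_positions'])
plan([.4855,.0331,.2],down(180+byaw))
m=camera_model('wrist'); im=snap('wrist','w7'); np.savez('w7.npz',**m)
by=np.radians(byaw);Rb=np.array([[np.cos(by),-np.sin(by)],[np.sin(by),np.cos(by)]])
C=np.array([.4855,.0331])
for z in(.092,.044):
    P=np.array([[*(C+Rb@np.array(v)),z] for v in[(.023,.023),(.023,-.023),(-.023,-.023),(-.023,.023)]])
    cv2.polylines(im,[np.int32(16*proj(m,P))],True,(0,255,0),1,shift=4)
th=np.linspace(0,6.283,50)
P=np.array([[B[0]+.018*np.cos(t),B[1]+.018*np.sin(t),.044] for t in th]);cv2.polylines(im,[np.int32(16*proj(m,P))],True,(0,0,255),1,shift=4)
u=proj(m,[[*C,.09]])[0].astype(int);print(u)
x0,y0=u[0]-120,u[1]-90
cv2.imwrite('pics/v9.png',cv2.resize(im[y0:y0+180,x0:x0+240],(800,600),interpolation=cv2.INTER_CUBIC))
E
```

```text
0.6877178320677426 [ -9.427   21.4421 102.9306  -0.0599  55.551  -92.3183]
now [0.486  0.0316 0.2007] rotvec [-0.0524  0.0743  0.1252] 0.15472960389306284 shift cm before-rot [0.0661 0.1466 0.072 ] after-rot [0.0663 0.1464 0.0722] len 0.17620875434825364
[281 204]
```

View pics/v9.png

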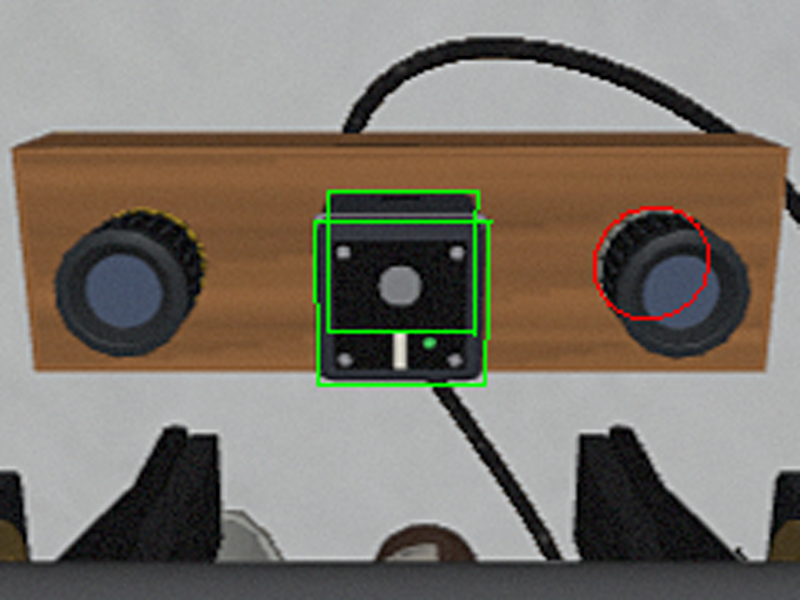

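send_rows(moves=[[[0, 0, 0, 0.05, 0.13, 2, 0.38], [0, 0, 0, 0, 0, 4, 0.38], [0, 0, 0, 0, 0, 4, 0.38], [0, 0, 0, 0, 0, 3, 0.38], [0, 0, 0, 0, 0, 1, 0.38]]])

```text
time_s: 15.6
position: [0.484, 0.0329, 0.058]
tcp_rot: [[-0.992, 0.123, -0.004], [0.123, 0.992, -0.0], [0.004, -0.001, -1.0]]
force: [-0.1, 0.0, -0.2]
opening: 0.687
```

send_rows(moves=[[[0, 0, 0, 0, 0, 0.5, 0.38], [0, 0, 0, 0, 0, 0.3, 0.38], [0, 0, 0, 0, 0, 0, 0.38], [0, 0, 0, 0, 0, 0, 0.38], [0, 0, 0, 0, 0, 0, 0.38]]])

```text
time_s: 16.1
position: [0.4864, 0.0328, 0.0535]
tcp_rot: [[-0.993, 0.122, 0.003], [0.122, 0.993, -0.001], [-0.003, -0.001, -1.0]]
force: [-1.0, 0.3, -0.5]
opening: 0.689
```

```bash
python3 - <<'E'
from h import *
s=readout.read_state();print(s['force'])
plan([.4855,.0331,.053],down(180+byaw))
E
```

```text
[-1.0259  0.3056 -0.4569]
now [0.4864 0.0328 0.0535] rotvec [-0.0591  0.1733  0.1805] 0.2571054697446088 shift cm before-rot [0.093  0.0231 0.0497] after-rot [0.093  0.0227 0.05  ] len 0.10796011434091474
```

Close, then lift straight out.

send_rows(moves=[[[0, 0, 0, 0, 0, 0, -1], [0, 0, 0, 0, 0, 0, -1], [0, 0, 0, 0, 0, 0, -1], [0, 0, 0, 0, 0, 0, -1], [0, 0, 0, 0, 0, 0, -1]]])

```text
time_s: 16.6
position: [0.4859, 0.0327, 0.0528]
tcp_rot: [[-0.993, 0.122, 0.001], [0.122, 0.993, -0.001], [-0.001, -0.001, -1.0]]
force: [-0.4, -0.6, 3.9]
opening: 0.522
```

```bash
python3 - <<'E'
from h import *
s=readout.read_state();print(s['force'],s['opening'],s['position'],s['tcp_rot'])
E
```

```text
[-0.3508 -0.6415  3.8901] 0.5220073319800584 [0.4859 0.0327 0.0528] [[-0.9925  0.1222  0.0012]
 [ 0.1222  0.9925 -0.0012]
 [-0.0014 -0.001  -1.    ]]
```

send_rows(moves=[[[0, 0, 0, 0, 0, -0.4, -1], [0, 0, 0, 0, 0, -0.8, -1], [0, 0, 0, 0, 0, -1, -1], [0, 0, 0, 0, 0, -2, -1], [0, 0, 0, 0, 0, -3, -1]]])

```text
time_s: 17.1
position: [0.4842, 0.0332, 0.1247]
tcp_rot: [[-0.992, 0.122, -0.003], [0.122, 0.992, -0.0], [0.003, -0.001, -1.0]]
force: [0.2, 0.1, -2.3]
opening: 0.529
```

```bash
python3 - <<'E'
from h import *
p,R=tgt(.10,spin=7); print(p); plan(p,R)
E
```

```text
[ 0.4014 -0.211   0.3531]
now [0.4842 0.0332 0.1247] rotvec [  5.6306 -32.1172  33.3804] 46.66331276065213 shift cm before-rot [  5.2953 -25.2663 -22.8097] after-rot [-20.8657 -22.4666 -15.7031] len 34.448670687220975
```

send_rows(moves=[[[0, 0, 0, 0, 0, -4, -1], [0, 0, 0, 0, 0, -4, -1], [0, 0, 0, 0, 0, -4, -1], [0, 0, 0, 0.7, -3.6, -3, -1], [0, 0, 0, 0.7, -3.6, -3, -1]]])

```text
time_s: 17.6
position: [0.462, -0.0364, 0.3069]
tcp_rot: [[-0.993, 0.119, 0.002], [0.119, 0.993, -0.001], [-0.002, -0.001, -1.0]]
force: [0.2, -0.9, -1.3]
opening: 0.527
```

send_rows(moves=[[[0, 0, 0, 0.8, -3.6, -1, -1], [0, 0, 0, 0.8, -3.6, -1, -1], [0, 0, 0, 0.8, -3.6, -1, -1], [0, 0, 0, 0.8, -3.6, -1, -1], [0, 0, 0, 0.7, -3.7, -0.8, -1]]])

```text
time_s: 18.1
position: [0.4006, -0.2119, 0.3539]
tcp_rot: [[-0.993, 0.122, 0.001], [0.122, 0.993, -0.001], [-0.001, -0.001, -1.0]]
force: [0.9, -0.1, -1.5]
opening: 0.526
```

send_rows(moves=[[[0.9, -5.4, 5.6, 0, 0, 0, -1], [0.9, -5.4, 5.6, 0, 0, 0, -1], [0.9, -5.4, 5.6, 0, 0, 0, -1], [0.9, -5.3, 5.5, 0, 0, 0, -1], [0.9, -5.3, 5.5, 0, 0, 0, -1]]])

```text
time_s: 18.6
position: [0.401, -0.2108, 0.3531]
tcp_rot: [[-0.719, 0.575, 0.392], [0.526, 0.818, -0.234], [-0.455, 0.038, -0.89]]
force: [0.5, 0.6, -1.9]
opening: 0.527
```

send_rows(moves=[[[0.9, -5.3, 5.5, 0, 0, 0, -1], [0, 0, 0, 0, 0, 0, -1], [0, 0, 0, 0, 0, 0, -1], [0, 0, 0, 0, 0, 0, -1], [0, 0, 0, 0, 0, 0, -1]]])

```text
time_s: 19.1
position: [0.4028, -0.2124, 0.3535]
tcp_rot: [[-0.626, 0.642, 0.443], [0.574, 0.764, -0.296], [-0.528, 0.069, -0.846]]
force: [-0.2, -0.3, -1.7]
opening: 0.526
```

```bash
python3 - <<'E'
from h import *
s=readout.read_state(); print(s['force'],s['moment'],s['opening'],s['joint_positions'])
plan(*tgt(.05,spin=7))
E
```

```text
[-0.227  -0.3485 -1.7482] [0.2504 0.3761 0.0045] 0.5257317258163637 [ -46.7097   -5.0554  116.2276   11.243    37.8488 -102.5096]
now [ 0.4028 -0.2124  0.3535] rotvec [0.3236 0.1408 0.0328] 0.35438737180917795 shift cm before-rot [ 0.1947 -0.0148  4.9348] after-rot [0.1825 0.0129 4.9353] len 4.93865829716566
```

send_rows(moves=[[[0.3, 0.1, 0, 0.15, 0, 1.5, -1], [0, 0, 0, 0, 0, 2, -1], [0, 0, 0, 0, 0, 1.4, -1], [0, 0, 0, 0, 0, 0, -1], [0, 0, 0, 0, 0, 0, -1]]])

```text
time_s: 19.6
position: [0.4229, -0.2255, 0.3104]
tcp_rot: [[-0.627, 0.645, 0.438], [0.575, 0.762, -0.298], [-0.525, 0.065, -0.848]]
force: [0.1, -0.1, -1.5]
opening: 0.527
```

send_rows(moves=[[[0, 0, 0, 0, 0, 0, -1], [0, 0, 0, 0, 0, 0, -1], [0, 0, 0, 0, 0, 0, -1], [0, 0, 0, 0, 0, 0, -1], [0, 0, 0, 0, 0, 0, -1]]])

```text
time_s: 20.1
position: [0.4225, -0.2252, 0.3107]
tcp_rot: [[-0.626, 0.645, 0.438], [0.575, 0.762, -0.299], [-0.526, 0.065, -0.848]]
force: [0.3, 0.1, -2.2]
opening: 0.524
```

```bash
python3 - <<'E'
from h import *
for i in range(3):
    plan(*tgt(.04,spin=7)); capture('wrist')
s=readout.read_state();T=tube(YAW)
im=snap('wrist','w8'); m=camera_model('wrist'); np.savez('w8.npz',**m)
o=s['position']+s['tcp_rot']@np.array([0,0,.0088]);th=np.linspace(0,6.283,80)
for r,h in((.0193,0),(.0193,.026)):
    cv2.polylines(im,[np.int32(16*proj(m,np.array([o+s['tcp_rot']@np.array([r*np.cos(t),r*np.sin(t),h]) for t in th])))],True,(0,0,255),1,shift=4)
for r,h in((.015,-.002),(.0225,-.027)):
    cv2.polylines(im,[np.int32(16*proj(m,np.array([M+T@np.array([r*np.cos(t),r*np.sin(t),h]) for t in th])))],True,(0,255,0),1,shift=4)
u=proj(m,[M])[0].astype(int);x0,y0=u[0]-80,u[1]-70
cv2.imwrite('pics/v10.png',cv2.resize(im[y0:y0+120,x0:x0+160],(800,600),interpolation=cv2.INTER_CUBIC))
E
```

```text
now [ 0.4225 -0.2252  0.3107] rotvec [ 0.0226  0.0351 -0.016 ] 0.04468079898500008 shift cm before-rot [-0.0978 -0.0096  1.0568] after-rot [-0.0985 -0.0092  1.0567] len 1.0613308495050406
now [ 0.4225 -0.2252  0.3106] rotvec [ 0.022   0.0254 -0.02  ] 0.03909195718085767 shift cm before-rot [-0.1034 -0.0089  1.0506] after-rot [-0.1039 -0.0085  1.0506] len 1.0557572712503704
now [ 0.4225 -0.2252  0.3105] rotvec [ 0.0218  0.0132 -0.0184] 0.03146642279024861 shift cm before-rot [-0.1097 -0.0078  1.0422] after-rot [-0.11   -0.0074  1.0421] len 1.0479483705496255
```

View pics/v10.png

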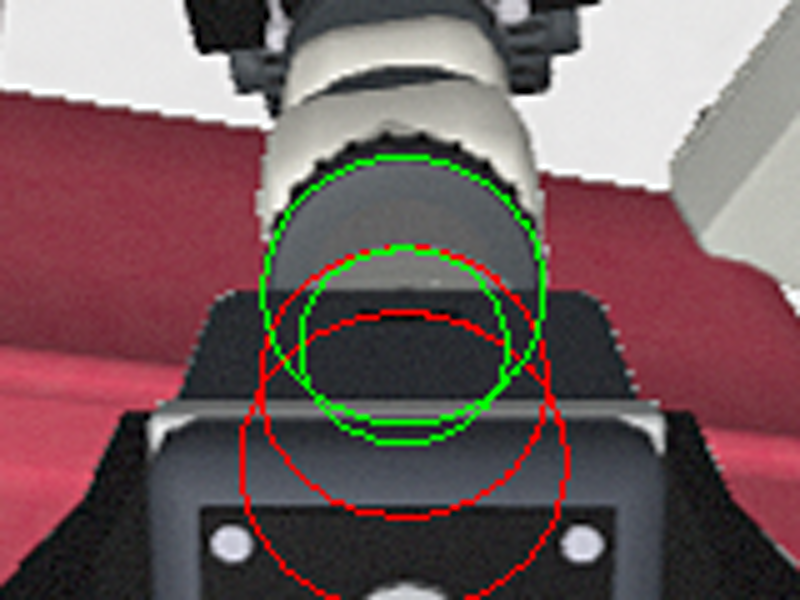

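send_rows(moves=[[[0, 0, 0, -0.1, 0, 0.4, -1], [0, 0, 0, 0, 0, 0.4, -1], [0, 0, 0, 0, 0, 0.3, -1], [0, 0, 0, 0, 0, 0.3, -1], [0, 0, 0, 0, 0, 0.3, -1]]])

```text
time_s: 20.8
position: [0.4307, -0.2309, 0.2961]
tcp_rot: [[-0.627, 0.645, 0.438], [0.575, 0.762, -0.298], [-0.526, 0.065, -0.848]]
force: [-0.0, 0.6, -1.4]
opening: 0.526
```

```bash
python3 - <<'E'
from h import *
s=readout.read_state(); print('Ftool',s['tcp_rot'].T@s['force'])
plan(*tgt(.0088,spin=7))
E
```

```text
Ftool [1.0549 0.3243 1.0129]
now [ 0.4307 -0.2309  0.2961] rotvec [ 0.0239 -0.0191 -0.0269] 0.04072614694202583 shift cm before-rot [-0.0232 -0.0079  2.4111] after-rot [-0.0224 -0.0069  2.4111] len 2.4111984742373735
```

send_rows(moves=[[[0, 0, 0, 0, 0, 0.3, -1], [0, 0, 0, 0, 0, 0.3, -1], [0, 0, 0, 0, 0, 0.3, -1], [0, 0, 0, 0, 0, 0.2, -1], [0, 0, 0, 0, 0, 0.1, -1]]])

```text
time_s: 21.3
position: [0.4359, -0.2345, 0.2861]
tcp_rot: [[-0.626, 0.645, 0.438], [0.575, 0.762, -0.298], [-0.526, 0.065, -0.848]]
force: [0.1, 0.2, -1.5]
opening: 0.524
```

send_rows(moves=[[[0, 0, 0, 0, 0, 0.1, -1], [0, 0, 0, 0, 0, 0.1, -1], [0, 0, 0, 0, 0, 0.1, -1], [0, 0, 0, 0, 0, 0.1, -1], [0, 0, 0, 0, 0, 0, -1]]])

```text
time_s: 21.8
position: [0.4376, -0.2356, 0.2828]
tcp_rot: [[-0.626, 0.645, 0.438], [0.575, 0.762, -0.298], [-0.526, 0.065, -0.848]]
force: [-0.5, -0.0, -1.1]
opening: 0.522
```

```bash
python3 - <<'E'
from h import *
s=readout.read_state(); print('Ftool',s['tcp_rot'].T@s['force'],s['moment'])
plan(*tgt(.0088,spin=7))
E
```

```text
Ftool [ 0.8778 -0.3762  0.753 ] [0.1908 0.3885 0.027 ]
now [ 0.4376 -0.2356  0.2828] rotvec [ 0.022  -0.0026 -0.0271] 0.035030264717998125 shift cm before-rot [-0.0135 -0.0061  0.8435] after-rot [-0.0134 -0.0058  0.8435] len 0.8436598759113506
```

send_rows(moves=[[[0, 0, 0, 0, 0, 0.2, -1], [0, 0, 0, 0, 0, 0.2, -1], [0, 0, 0, 0, 0, 0.2, -1], [0, 0, 0, 0, 0, 0.1, -1], [0, 0, 0, 0, 0, 0, -1]]])

```text
time_s: 22.3
position: [0.4407, -0.2377, 0.2767]
tcp_rot: [[-0.627, 0.645, 0.438], [0.575, 0.762, -0.298], [-0.526, 0.065, -0.848]]
force: [0.4, -0.0, -1.3]
opening: 0.529
```

send_rows(moves=[[[0, 0, 0, 0, 0, 0.1, -1], [0, 0, 0, 0, 0, 0.05, -1], [0, 0, 0, 0, 0, 0.05, -1], [0, 0, 0, 0, 0, 0, -1], [0, 0, 0, 0, 0, 0, -1]]])

```text
time_s: 22.8
position: [0.4415, -0.2383, 0.2753]
tcp_rot: [[-0.626, 0.645, 0.438], [0.575, 0.762, -0.298], [-0.526, 0.065, -0.848]]
force: [-0.3, 0.0, -1.3]
opening: 0.525
```

```bash
python3 - <<'E'
from h import *
s=readout.read_state(); print('Ftool',s['tcp_rot'].T@s['force'],s['moment'])
plan(*tgt(.0088,spin=7))
E
```

```text
Ftool [ 0.8864 -0.2237  1.0224] [ 0.2329  0.384  -0.004 ]
now [ 0.4415 -0.2383  0.2753] rotvec [ 0.0228  0.0048 -0.0211] 0.031471046887203855 shift cm before-rot [-0.01   -0.0085 -0.0475] after-rot [-0.01   -0.0085 -0.0475] len 0.04931284844917527
```

send_rows(moves=[[[0, 0, 0, 0, 0, 0.05, -1], [0, 0, 0, 0, 0, 0.05, -1], [0, 0, 0, 0, 0, 0, -1], [0, 0, 0, 0, 0, 0, -1], [0, 0, 0, 0, 0, 0, -1]]])

```text
time_s: 23.3
position: [0.4419, -0.2385, 0.2747]
tcp_rot: [[-0.626, 0.645, 0.438], [0.575, 0.762, -0.299], [-0.526, 0.065, -0.848]]
force: [-3.1, 1.9, 5.1]
opening: 0.524
```

send_rows(moves=[[[0, 0, 0, 0, 0, 0.05, -1], [0, 0, 0, 0, 0, 0, -1], [0, 0, 0, 0, 0, 0, -1], [0, 0, 0, 0, 0, 0, -1], [0, 0, 0, 0, 0, 0, -1]]])

```text
time_s: 23.8
position: [0.442, -0.2386, 0.2746]
tcp_rot: [[-0.626, 0.645, 0.439], [0.575, 0.762, -0.299], [-0.527, 0.065, -0.848]]
force: [-7.3, 3.0, 8.7]
opening: 0.527
```

send_rows(moves=[[[0, 0, 0, 0, 0, -0.05, -1], [0, 0, 0, 0, 0, 0, 0.5], [0, 0, 0, 0, 0, 0, 0.5], [0, 0, 0, 0, 0, 0, 0.5], [0, 0, 0, 0, 0, 0, 0.5]]])

```text
time_s: 24.3
position: [0.4421, -0.2388, 0.2743]
tcp_rot: [[-0.626, 0.645, 0.438], [0.575, 0.762, -0.298], [-0.526, 0.065, -0.848]]
force: [-0.5, -0.8, 0.3]
opening: 0.73
```

send_rows(moves=[[[0, 0, 0, 0, 0, -1, 0.5], [0, 0, 0, 0, 0, -2, 0.5], [0, 0, 0, 0, 0, -3, 0.5], [0, 0, 0, 0, 0, -3, 0.5], [0, 0, 0, 0, 0, -3, 0.5]]])

```text
time_s: 24.8
position: [0.3885, -0.2021, 0.3775]
tcp_rot: [[-0.626, 0.645, 0.438], [0.575, 0.762, -0.299], [-0.526, 0.065, -0.848]]
force: [0.7, -0.7, 1.0]
opening: 0.749
```

```bash
python3 - <<'E'
from h import *
s=readout.read_state();print(s['force'],s['opening'],s['position'])
im=snap('wrist','w9'); m=camera_model('wrist');T=tube(YAW)@Ro.from_euler('z',-7,degrees=True).as_matrix()
for h in(0,.048):
    P=np.array([M+T@np.array([a*.023,b*.023,h]) for a,b in((1,1),(1,-1),(-1,-1),(-1,1))])
    cv2.polylines(im,[np.int32(16*proj(m,P))],True,(0,255,0),1,shift=4)
u=proj(m,[M])[0].astype(int);x0,y0=u[0]-120,u[1]-100
a=cv2.resize(im[y0:y0+180,x0:x0+240],(560,420),interpolation=cv2.INTER_CUBIC)
sc=capture('scene'); b=cv2.resize(sc[160:290,200:373],(240,180)) 
b=cv2.resize(sc[170:275,215:355],(560,420),interpolation=cv2.INTER_CUBIC)
cv2.imwrite('pics/v11.png',cv2.resize(np.hstack([a,b]),(800,300)))
E
```

```text
[ 0.7066 -0.6571  1.0102] 0.7492966161145544 [ 0.3885 -0.2021  0.3775]
```

View pics/v11.png

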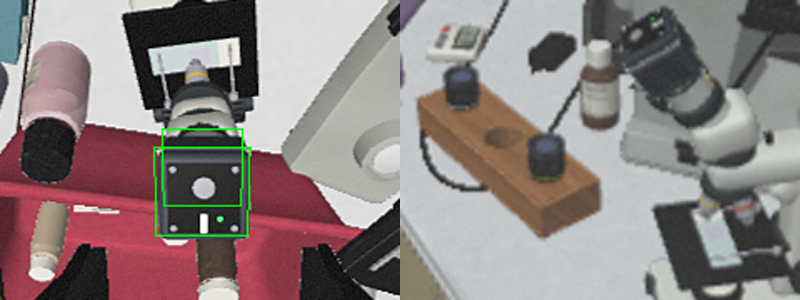

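```bash
python3 -c "
from rig import bot;print(bot.hand_in())"
```

```text
the job is handed in; nothing more can be done
None
```

The camera is on the microscope tube and the eyepiece stands in the free bore of the block. I handed the job in at about 25 s on the robot's clock; no verdict comes back.

- **Eyepiece:** I drew it out along the tube axis and lowered it into the free bore until it met firm contact at about 14 N. The wrist force stayed at a few newtons or less until then. A later wrist view showed its base lined up with the bore, and in the scene view it stands level with the spare.
- **Camera:** A close look from above put the brass lug about 7° from its middle position, towards the tube's −y side. I turned the camera to match and slid it on with no side load. It passed the height where it would have stopped on the lug and came to rest at about 12 N, within 1.5 mm of the height worked out for home.
- **Final check:** With the gripper open and 12 cm back, the force reading was near zero. The last wrist view shows the camera lined up with its predicted home outline. In the last views the spare eyepiece is still in its bore and the pink bottle is standing. The blue bottle was not in those final crops, but the arm never came near it and no force pointed to a knock.

No check failed or disagreed. That the camera is fully home rests on the height and force readings, because the notch and lug were hidden in the last pictures.

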